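# Zero the gloss reader with its reference plate

### The arm

A 6-joint arm with a two-finger parallel gripper is mounted at the origin on a cart in front of the work surface, level with it; the furniture and walls round the work are solid. World frame = base frame: x ahead of the robot, y to its left, z up, the work surface at z = 0. Lengths are in m, angles in rad, forces in N, time in s.
With the tool pointing down it reaches from about 0.35 to 0.975 m from the base axis. Payload 4.9 kg.
Tool frame: the origin (TCP) lies at the very end of the fingers, on their centre line; the grasp point (between the pads) lies 19 mm behind it; z points along the fingers, y is the direction in which the jaws open and shut (so a half turn about z gives the same grasp; the last joint's range is limited). The gripper opens to 85 mm and grips with 20 to 120 N. Pads are 22 mm wide; open, the fingers measure 114 mm over their backs; the gripper's body (76 mm by 85 mm) begins 54 mm behind the grasp point. The pads swing forward as they close: fully open they stand 13 mm farther back than shut.
Start: joints at [-1.372, 0.053, 1.613, -0, 1.476, -0.119], TCP at [0.195, -0.594, 0.231] pointing down, gripper open.
Joint ranges: [-3.01, 3.01], [-1.01, 2.22], [0.06, 2.58], [-1.02, 4.17], [0.09, 2.62], [-3.14, 3.14]. Speed limits (rad/s): [2.57, 2.57, 3.14, 3.14, 3.14, 3.14].

### API

Orientations are given as [roll, pitch, yaw] about the fixed x, y, z axes, in that order (R = Rz(yaw) Ry(pitch) Rx(roll)).
In Python, from rig import goto, movel, set_joints, grip, pause, ik, observe, capture, Unreachable, finish_job gives the robot as it stands. Calls block until the motion is done:
- goto(position, orientation): joint-space move of the TCP to a pose.
- movel(position, rot=None, vel=0.15): straight line of the TCP; rot=None keeps the orientation; vel is the mean speed in m/s.
- set_joints(angles): joint-space move.
- grip(opening): finger opening in m; the grip force is fixed at half the most; returns when the fingers have stopped.
- pause(seconds).
- ik(position, orientation): joint angles nearest the present ones, or None.
- observe(): the state.
- capture(name): name is "scene" or "side" or "wrist"; returns a dict with "img" (384x512x3 uint8, blue, green, red), "K" (3x3 intrinsics, pixels), "cam_to_world" (4x4, takes a point from camera to world coordinates). Camera axes: x right, y up, looking along -z (the intrinsics and any distortion apply to the point x, -y, -z); pixel columns grow to the right and rows downward; lengths in m; the calibration is good to about 2 mm. A picture is of the moment at which its call begins. There is no depth.
A pose or a line that the arm cannot do raises Unreachable and nothing moves.
- finish_job(): hands the job in, once; it reports no verdict.
The state is a dict: "t": time; "joint_pos": joint angles; "dq": joint speeds; "effort": joint torques, N m; "tool_pos": TCP position; "tool_rot": TCP orientation; "contact_force": force on the tool from outside, world axes, zero at the start; "ft_torque": the same for the moment, N m; "finger_gap": finger opening in m.
Only numpy, scipy, OpenCV 4.12 (cv2) and the standard library are available. Lean on these libraries where they do the work, as an engineer would, in place of code of your own. Each camera call takes 0.05 s, during which the arm holds its last target. There are 200 camera calls.

### The job

Zero the gloss reader on the bench: first slide its tall black grip along the track until it is level with the small black pointer block beside the track, and let go of it. Then pick up the steel reference plate by its tab, tilt it to match the sloped measuring pad and press it gently flush on the pad, square and centred, so that the sprung pad gives a few millimetres without reaching its stop. Finish while holding it pressed there, do not let go, and leave the tilt of the head and the other things on the table as they are.

Things in the scene. Friction and masses are not known exactly. Their poses are not given: they have to be found in the camera images.
- reader: Gloss reader, a fixed low grey housing 160 x 270 mm, 22 mm high, on the table in front of the robot (its position and heading vary). Origin: centre of its underside; x points to its far side, y to its left, z up. On its right half stands the tilting head, on its left half lies the slider track.
- aperture_top (a point): Centre of the top of the black slider grip. The grip is a block 20 mm long along the track, 28 mm across it and 40 mm tall down from this point, standing on a 40 mm wide aluminium track that runs along the reader's x axis, whose top lies 36 mm above the table. Its frame is turned: its y axis points along the track (the reader's +x). Sliding takes about 1.5 N (more when fast) and it stays where it is left.
- aperture (a joint): How far the slider grip stands from the near end of its 100 mm track, in m; grows to the far end (the reader's +x).
- pointer: Small fixed black pointer block, 12 mm along the track, 18 mm across, 22 mm high with a thin ridge on top at its middle, beside the track on its left, its origin 28 mm left of the track's centre line. Origin: centre of its underside, on the reader's housing (22 mm above the table); its x axis is parallel to the track. The slider grip is set when its centre is at the same place along the track as the pointer's centre.
- pad_face (a point): Centre of the steel face of the sprung measuring pad, 60 mm (x) by 66 mm (y), on top of the sloped head. z is the outward normal of the face, x points up the slope (to the far side), y left. It slopes down towards the robot, 0.15 to 0.45 rad (9 to 26 degrees) from horizontal, its centre 90 to 100 mm above the table. It stands 16 mm proud of the 104 x 110 mm head and sinks along -z when pressed: 2 N to begin, then 1 N per mm, stop after 12 mm.
- pad (a joint): How far the pad is pressed in, in m (0 free, 0.012 at its stop).
- head_edge (a point): Middle of the far upper edge of the sloped head. The head's hinge is stiff (6 N m) and holds its slope; it must not be moved.
- plate_mid (a point): Centre of the loose steel reference plate with its tab, half-way up: 26 mm above the plate's underside. The plate is 70 mm (x) by 76 mm (y), 6 mm thick, about 0.12 kg, and lies flat on the table at the right. A tab, 32 mm along x, 16 mm thick along y, stands on its middle from 6 to 52 mm above the underside; take it across its 16 mm thickness. z points from the underside to the tab.
- plate_face (a point): Centre of the plate's flat underside, the face that goes on the pad (same axes as plate_mid, 26 mm below it).
- plate: The reference plate; its origin is the centre of its underside.
- thermometer: Bystander: dial probe thermometer lying flat, 45 x 158 x 11 mm, its length along its own y; origin under its centre.
- bark_a: Bystander: broken piece of chocolate, 54 x 48 x 12 mm; origin under its centre.
- bark_b: Bystander: broken piece of chocolate, 48 x 46 x 12 mm; origin under its centre.
Not all that is in view belongs to the job. What is shaped like the plate but turquoise is not meant.

How it is judged:
By the outcome, as a careful person would: the job done as asked, in the order asked, and still so for the second after the job is handed in, while the arm keeps its last pose, push and grip.
It also fails if it takes over 48 s, if anything falls off the work surface, if the arm or the gripper's body presses on something with over 40 N, if the wrist force passes 120 N, or if a joint passes its speed limit or range.

## Working session

There is one attempt and no reset: what is moved stays moved. The work goes in short steps, each a Python script; the robot and the scene stay as the last script left them, time stands still between calls to the robot, and variables do not carry over. Pictures are saved under pics/ and viewed, about 8 in all and at most 12, crops included, and the job is handed in when it is done.

```bash
ls; mkdir -p pics
cat > h.py <<'E'
import numpy as np, cv2
from rig import *
from scipy.spatial.transform import Rotation as Ro
def ray(c,uv):
    K=np.array(c["K"]);T=np.array(c["cam_to_world"])
    d=np.linalg.inv(K)@[uv[0],uv[1],1]; d=T[:3,:3]@np.array([d[0],-d[1],-d[2]])
    return T[:3,3],d/np.linalg.norm(d)
def onz(c,uv,z):
    o,d=ray(c,uv); return o+d*(z-o[2])/d[2]
def tri(*cu):
    A=np.zeros((3,3));b=np.zeros(3)
    R=[ray(c,u) for c,u in cu]
    for o,d in R:
        P=np.eye(3)-np.outer(d,d);A+=P;b+=P@o
    p=np.linalg.solve(A,b)
    return p,[np.linalg.norm(np.cross(p-o,d)) for o,d in R]
def proj(c,p):
    K=np.array(c["K"]);T=np.array(c["cam_to_world"])
    q=T[:3,:3].T@(np.array(p)-T[:3,3]); u=K@[q[0],-q[1],-q[2]]; return u[:2]/u[2]
E
python3 - <<'E'
from h import *
import pickle
d={}
for n in("scene","side","wrist"):
    c=capture(n);d[n]=c;print(n,[k for k in c],np.round(c["K"],1).tolist(),np.round(c["cam_to_world"],3).tolist())
    cv2.imwrite(f"pics/{n}0.png",c["img"])
pickle.dump(d,open("c0.pkl","wb"))
cv2.imwrite("pics/a.png",cv2.resize(np.vstack([d["scene"]["img"],d["side"]["img"]]),None,fx=.78,fy=.78))
print(observe())
E
```

```text
pics
scene ['img', 'K', 'cam_to_world'] [[407.1, 0.0, 258.2], [0.0, 407.1, 184.8], [0.0, 0.0, 1.0]] [[0.624, 0.337, -0.705, -0.272], [-0.781, 0.243, -0.575, -0.632], [-0.022, 0.91, 0.415, 0.529], [0.0, 0.0, 0.0, 1.0]]
side ['img', 'K', 'cam_to_world'] [[415.7, 0.0, 251.3], [0.0, 415.7, 189.7], [0.0, 0.0, 1.0]] [[0.976, 0.09, -0.199, 0.22], [-0.218, 0.454, -0.864, -1.196], [0.013, 0.886, 0.463, 0.736], [0.0, 0.0, 0.0, 1.0]]
wrist ['img', 'K', 'cam_to_world'] [[294.5, 0.0, 255.8], [0.0, 294.5, 192.4], [0.0, 0.0, 1.0]] [[0.312, 0.9, 0.305, 0.273], [-0.95, 0.296, 0.099, -0.568], [-0.002, -0.321, 0.947, 0.372], [0.0, 0.0, 0.0, 1.0]]
{'t': 0.15, 'joint_pos': array([-1.37199341e+00,  5.32121946e-02,  1.61397610e+00, -1.31312048e-05,
        1.47598922e+00, -1.18969410e-01]), 'dq': array([-0.00101958, -0.00121583, -0.00296508, -0.00073793, -0.00153213,
        0.00151739]), 'effort': array([ 5.16813470e-04, -3.94242597e+01, -3.70722950e+01, -1.16248866e-04,
        4.65674661e-03, -3.07915229e-06]), 'tool_pos': array([ 0.19520109, -0.59322731,  0.2303426 ]), 'tool_rot': array([-3.14001745e+00, -1.75127301e-04,  3.17773445e-01]), 'contact_force': array([-0.22961004,  0.78855598, -0.6004382 ]), 'ft_torque': array([-0.02863753,  0.01164921, -0.04688407]), 'finger_gap': 0.08525214729008182}
```

View pics/a.png

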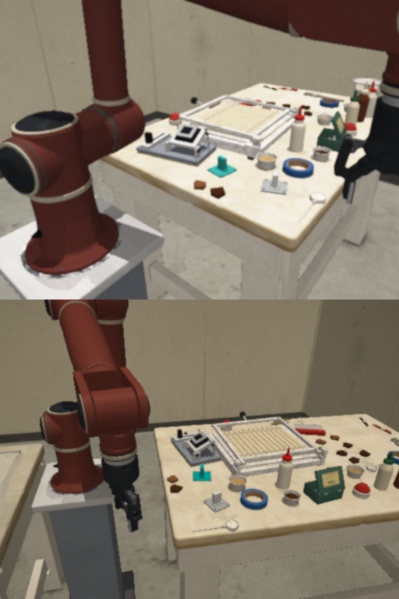

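The scene view (rows < 300, scale 0.78) shows the reader at about (178,140), the turquoise decoy at (220,166) and the steel plate at (273,184). The side view shows the same three at (193,442), (202,474) and (215,502). I'll enlarge both.

Run:
```python
from h import *
a=cv2.imread("pics/scene0.png")[145:265,160:400]; b=cv2.imread("pics/side0.png")[155:275,210:340]
A=cv2.resize(a,None,fx=3.3,fy=3.3,interpolation=cv2.INTER_CUBIC)[:300]
A=cv2.resize(a[:100],(720,300),interpolation=cv2.INTER_CUBIC)
B=cv2.resize(b[:80,:],(487,300),interpolation=cv2.INTER_CUBIC)
B=cv2.copyMakeBorder(B,0,0,0,720-487,cv2.BORDER_CONSTANT)
cv2.imwrite("pics/b.png",np.vstack([A,B]))
import pickle
d=pickle.load(open("c0.pkl","rb"))
print("plate",onz(d["scene"],(350,240),0), "reader",onz(d["scene"],(228,185),.03),"tur",onz(d["scene"],(283,218),0))
```

```text
plate [ 0.50691819 -0.2750487   0.        ] reader [0.5223034  0.13230422 0.03      ] tur [ 0.49970483 -0.08371882  0.        ]
```

View pics/b.png

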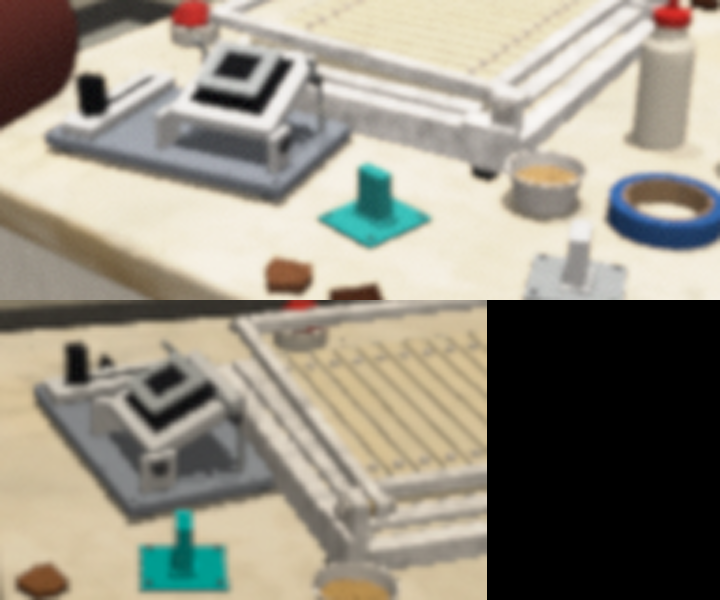

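The steel plate is at scene pixel (350,235): grey, tab up, bench position about (0.51,-0.28). The turquoise one at (283,218) is the decoy. The reader is near (0.52,0.13), with the black grip at scene (190,176). Next I take two wrist views of each from above.

Run:
```python
from h import *
import pickle
D=[[np.pi,0,0]]*4
P=[[.43,-.33,.27],[.43,-.22,.27],[.44,.07,.29],[.44,.19,.29]]
d=[]
for i,p in enumerate(P):
    try: goto(p,[np.pi,0,0])
    except Unreachable as e: print("U",p); continue
    c=capture("wrist"); d.append(c); cv2.imwrite(f"pics/w{i}.png",c["img"])
    print(observe()["t"],observe()["tool_pos"])
pickle.dump(d,open("c1.pkl","wb"))
I=[c["img"] for c in d]
cv2.imwrite("pics/c.png",cv2.resize(np.vstack([np.hstack(I[:2]),np.hstack(I[2:])]),(798,598),interpolation=cv2.INTER_AREA))
```

```text
1.5333 [ 0.42952088 -0.33078036  0.2697537 ]
2.1 [ 0.42989845 -0.22059921  0.27007001]
3.2667 [0.44031803 0.06885106 0.28973466]
3.8667 [0.4403413  0.18911622 0.28977619]
```

View pics/c.png

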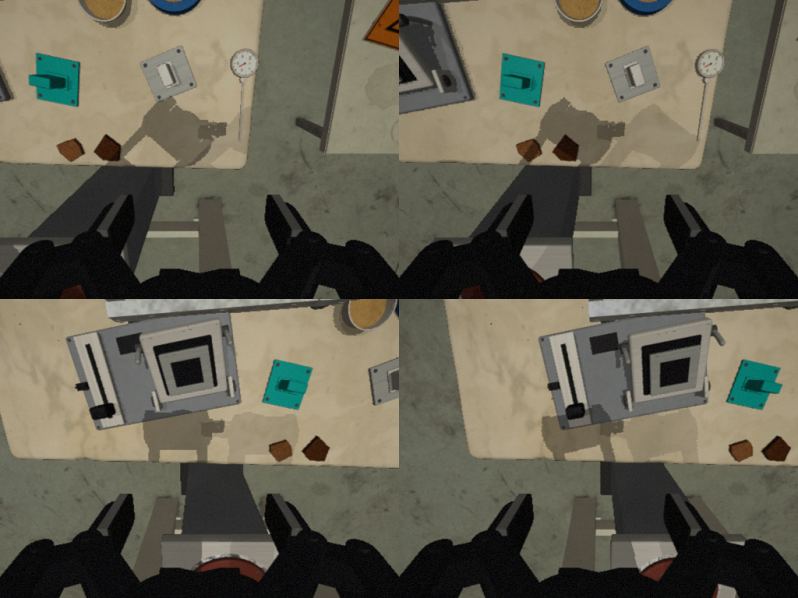

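In the wrist views (scale 0.78):
- **w0, w1:** the steel plate is at (170,74) and (632,74).
- **w2, w3:** the reader shows the grip at (102,410) and (573,410), the pointer at (82,386) and (552,386), and the concentric pad at (186,372).

I'll enlarge these for segmentation.

Run:
```python
from h import *
w=[cv2.imread(f"pics/w{i}.png") for i in range(4)]
r=lambda im,s:cv2.resize(im,None,fx=s,fy=s,interpolation=cv2.INTER_CUBIC)
L=np.vstack([r(w[2][25:175,80:320],2),r(w[3][25:175,180:420],2)])
R=np.vstack([r(w[0][50:150,170:270],3),r(w[1][50:150,250:350],3)])
cv2.imwrite("pics/d.png",np.hstack([L,R]))
for im,p in((w[2],(238,97)),(w[2],(238,75)),(w[2],(220,60)),(w[2],(238,110)),(w[2],(128,142)),(w[2],(150,160)),(w[0],(205,90)),(w[0],(218,92)),(w[0],(240,140))):print(p,im[p[1],p[0]])
```

```text
(238, 97) [ 4 12 14]
(238, 75) [104 115 116]
(220, 60) [18 14 22]
(238, 110) [27 32 34]
(128, 142) [23 22 26]
(150, 160) [153 167 173]
(205, 90) [159 173 179]
(218, 92) [58 66 69]
(240, 140) [130 161 175]
```

View pics/d.png

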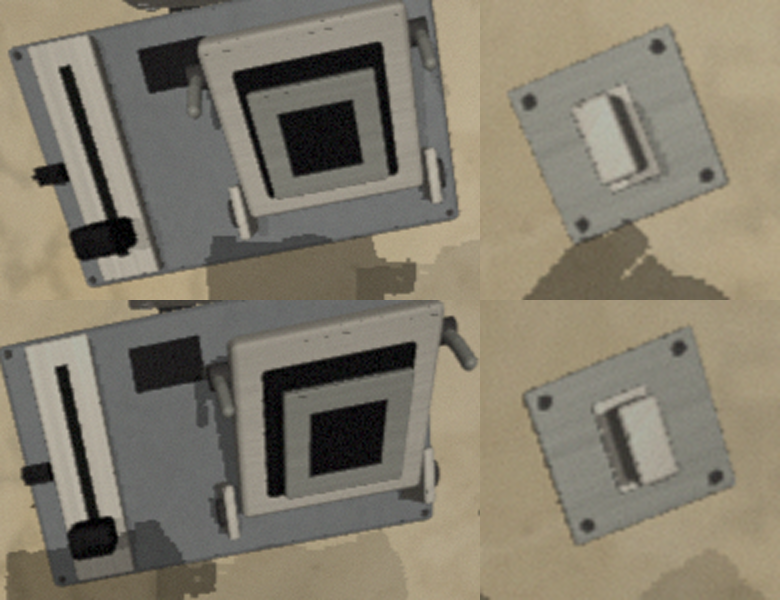

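The crops resolve the pad's inner and outer quads, the head outline, the grip top, the pointer and the plate's tab clearly. I'll refine those corners and triangulate.

```bash
cat > m.py <<'E'
from h import *
import pickle
d=pickle.load(open("c1.pkl","rb"))
def sub(c,pts,win=3):
    g=cv2.cvtColor(c["img"],cv2.COLOR_BGR2GRAY)
    p=np.float32(pts).reshape(-1,1,2)
    q=cv2.cornerSubPix(g,p.copy(),(win,win),(-1,-1),(3,50,.01)).reshape(-1,2)
    p=p.reshape(-1,2); bad=np.linalg.norm(q-p,axis=1)>2.5; q[bad]=p[bad]; return q,bad
f2=lambda P:[(80+u/2,25+v/2) for u,v in P]
f3=lambda P:[(180+u/2,25+(v-300)/2) for u,v in P]
g0=lambda P:[(170+(u-480)/3,50+v/3) for u,v in P]
g1=lambda P:[(250+(u-480)/3,50+(v-300)/3) for u,v in P]
def T(ca,A,cb,B,name):
    A,ba=sub(ca,A);B,bb=sub(cb,B); X=[]
    for a,b,x,y in zip(A,B,ba,bb):
        p,r=tri((ca,a),(cb,b)); X.append(p); print(name,p.round(4),"res",round(max(r)*1e3,2),int(x),int(y))
    return np.array(X)
c0,c1,c2,c3=d
if __name__=="__main__":
    inn=T(c2,f2([(279,113),(352,101),(361,163),(290,177)]),c3,f3([(310,415),(386,402),(382,463),(310,476)]),"inner")
    out=T(c2,f2([(247,93),(375,69),(388,177),(272,197)]),c3,f3([(285,390),(414,369),(404,477),(286,498)]),"pad")
    hd=T(c2,f2([(199,40),(405,2),(425,183),(245,215)]),c3,f3([(232,342),(441,304),(436,480),(243,516)]),"head")
    for n,q in(("inner",inn),("pad",out),("head",hd)):
        m=q.mean(0);s=np.linalg.svd(q-m);nn=s[2][2];nn*=np.sign(nn[2])
        e=[np.linalg.norm(q[i]-q[(i+1)%4]) for i in range(4)]
        x=(q[0]+q[1]-q[2]-q[3]);print(n,"ctr",m.round(4),"n",nn.round(3),"tilt",np.arccos(nn[2]).round(3),"sides",np.round(e,4),"yaw",np.arctan2(x[1],x[0]).round(3), "yaw_from_y",np.arctan2(*(lambda y:(-y[0],y[1]))((q[0]+q[3]-q[1]-q[2]))).round(3))
    tab=T(c0,g0([(573,107),(610,92),(636,176),(612,187)]),c1,g1([(617,408),(655,396),(678,473),(641,489)]),"tab")
    pl=T(c0,g0([(508,92),(669,25),(728,184),(574,243)]),c1,g1([(524,394),(689,326),(735,485),(576,544)]),"plate")
    print("plate ctr",pl.mean(0),"tab",tab.mean(0)); x=pl[0]+pl[1]-pl[2]-pl[3];print("yaw",np.arctan2(x[1],x[0]),[np.linalg.norm(pl[i]-pl[(i+1)%4]) for i in range(4)])
    hs=T(c2,f2([(12,47),(93,287),(457,217)]),c3,f3([(2,347),(60,586),(431,519)]),"hous")
    print("hous yaw",np.arctan2(*(hs[0]-hs[1])[[1,0]]),np.arctan2(*(hs[2]-hs[1])[[1,0]])+np.pi/2,np.linalg.norm(hs[0]-hs[1]),np.linalg.norm(hs[2]-hs[1]))
    # grip & pointer: dark blobs
    for nm,c,f,y0 in(("w2",c2,f2,0),("w3",c3,f3,300)):
        g=cv2.cvtColor(c["img"],cv2.COLOR_BGR2GRAY); 
        g=cv2.resize(g,None,fx=4,fy=4,interpolation=cv2.INTER_CUBIC)
        print(nm)
    sl=T(c2,f2([(67,66)]),c3,f3([(63,366)]),"slot far end")
    gt=T(c2,f2([(72,234),(103,222),(80,258),(108,253)]),c3,f3([(73,525),(108,518),(76,555),(109,553)]),"grip top?")
E
python3 m.py
```

```text
inner [0.5324 0.1068 0.1057] res 0.13 0 0
inner [0.5396 0.068  0.1062] res 0.04 0 0
inner [0.5078 0.062  0.0926] res 0.03 0 0
inner [0.5002 0.1005 0.0915] res 0.14 0 0
pad [0.5426 0.1214 0.1067] res 0.14 0 0
pad [0.5543 0.0576 0.109 ] res 0.02 0 0
pad [0.4998 0.0453 0.086 ] res 0.59 0 0
pad [0.4891 0.1138 0.0893] res 0.88 0 0
head [0.5681 0.1469 0.0936] res 0.63 1 1
head [0.5854 0.0422 0.0958] res 0.29 0 0
head [0.4967 0.026  0.0844] res 0.74 0 0
head [0.4756 0.1329 0.0685] res 0.46 0 0
inner ctr [0.52   0.0843 0.099 ] n [-0.389 -0.056  0.919] tilt 0.404 sides [0.0395 0.0351 0.0393 0.0357] yaw 0.19 yaw_from_y 0.188
pad ctr [0.5214 0.0845 0.0977] n [-0.339 -0.065  0.938] tilt 0.353 sides [0.0649 0.0604 0.0694 0.0567] yaw 0.183 yaw_from_y 0.167
head ctr [0.5314 0.087  0.0856] n [-0.207  0.047  0.977] tilt 0.214 sides [0.1061 0.091  0.1101 0.0969] yaw 0.165 yaw_from_y 0.179
tab [ 0.5194 -0.2675  0.0469] res 1.19 0 0
tab [ 0.5235 -0.2813  0.0513] res 0.43 0 1
tab [ 0.4953 -0.2917  0.0471] res 0.91 0 0
tab [ 0.4906 -0.2789  0.0409] res 0.02 0 0
plate [ 0.5266 -0.2313  0.0024] res 0.26 0 0
plate [ 0.5533 -0.302   0.0042] res 0.1 0 0
plate [ 0.4878 -0.3275  0.0024] res 0.56 0 0
plate [ 0.4614 -0.2571  0.0063] res 0.59 0 0
plate ctr [ 0.50729484 -0.27949101  0.00384982] tab [ 0.50722163 -0.2798403   0.04654304]
yaw 0.3744692879260846 [np.float64(0.07562623568300049), np.float64(0.07032072951970372), np.float64(0.0752626078246279), np.float64(0.07015488071409416)]
hous [0.5742 0.2836 0.023 ] res 0.71 0 0
hous [0.4189 0.2579 0.0154] res 0.24 0 0
hous [ 0.4685 -0.0049  0.0186] res 0.08 0 0
hous yaw 0.16387943193220844 0.18662260437791844 0.15767586749166462 0.2674847086790065
w2
w3
slot far end [0.5638 0.2417 0.0349] res 0.13 0 0
grip top? [0.4714 0.2326 0.0893] res 3.24 0 0
grip top? [0.4764 0.213  0.0812] res 0.85 0 0
grip top? [0.4516 0.2361 0.0769] res 0.99 0 0
grip top? [0.4556 0.2129 0.0842] res 0.28 1 0
```

Run:
```python
from h import *
w=[cv2.imread(f"pics/w{i}.png") for i in range(4)]
r=lambda im:cv2.resize(np.clip(im.astype(float)*2.2,0,255).astype(np.uint8),None,fx=8,fy=8,interpolation=cv2.INTER_CUBIC)
cv2.imwrite("pics/e.png",np.hstack([r(w[2][100:170,92:142]),r(w[3][100:170,186:236])]))
```

```text
(no output)
```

View pics/e.png

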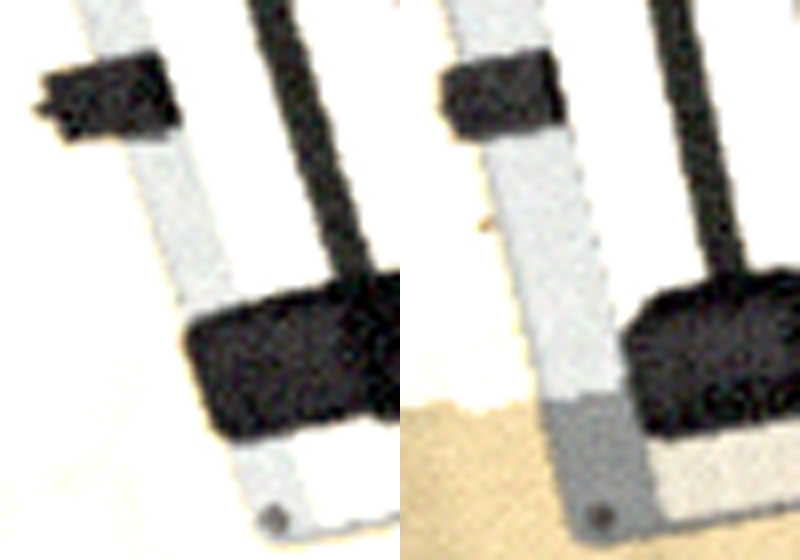

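The pad sits at about (0.5205,0.0845,0.0985), with yaw 0.18 and a slope of about 0.35–0.40. The plate is at (0.507,-0.2795), yaw 0.374, with sides 70×75 mm as given. The enlargement shows the pointer at w2 ≈ (106,112) and the grip at about (127,142). One closer look will settle the slope and the pointer, then I act.

Run:
```python
from h import *
import pickle
d=[]
e=np.array([np.cos(.18),np.sin(.18)])
for i,y in enumerate((-.08,.08)):
    t=np.array([.525,.0845])+y*np.array([-e[1],e[0]])-.085*e
    goto([*t,.20],[np.pi,0,.18]); d.append(capture("wrist"))
for y in(-.05,.03):
    t=np.array([.505,.268])+y*np.array([-e[1],e[0]])-.1*e
    goto([*t,.17],[np.pi,0,.18]); d.append(capture("wrist"))
print(observe()["t"])
pickle.dump(d,open("c2.pkl","wb"))
for i,c in enumerate(d): cv2.imwrite(f"pics/v{i}.png",c["img"]); 
for i,c in enumerate(d): print(proj(c,[.5205,.0845,.098]),proj(c,[.505,.268,.044]),proj(c,[.46,.225,.076]))
I=[np.clip(c["img"].astype(float)*1.5,0,255).astype(np.uint8) for c in d]
cv2.imwrite("pics/f.png",cv2.resize(np.vstack([np.hstack(I[:2]),np.hstack(I[2:])]),(798,598),interpolation=cv2.INTER_AREA))
```

```text
6.4083
[151.88121398  94.62770009] [-25.48672909  75.13610712] [ -1.74738238 135.29869579]
[355.9241785   94.47627612] [144.78234735  74.24605415] [177.28502452 134.62119365]
[448.65339385  90.53997153] [194.19715331  68.87631677] [234.02882976 136.85207285]
[562.85124699  92.5730259 ] [290.06072389  70.90200226] [334.97273904 138.17050927]
```

View pics/f.png

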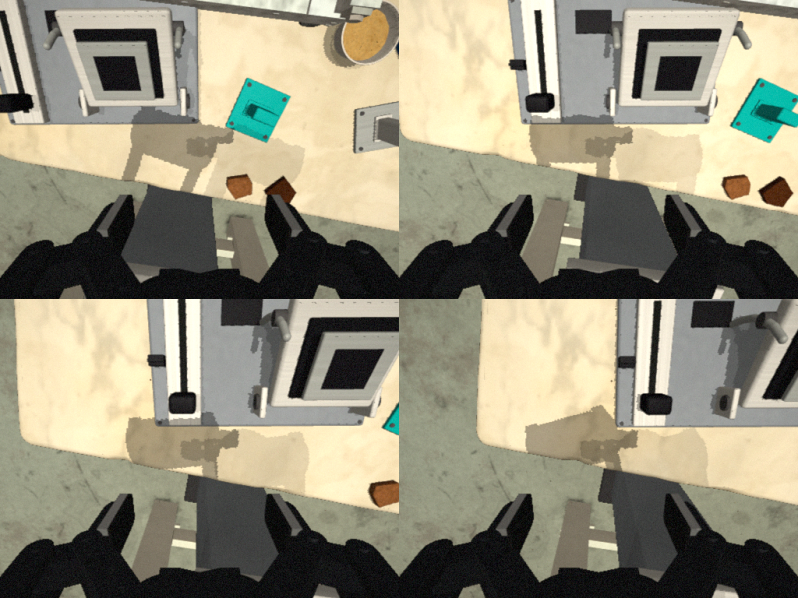

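The closer views are aligned with the reader at yaw 0.18. In v1, v2 and v3 (composite pixels) the pointer is at (517,65), (156,360) and (626,362). The pad's inner black square is at (118,73), (674,73) and (352,369). I'll measure those blobs directly.

```bash
cat > m2.py <<'E'
from h import *
import pickle
d=pickle.load(open("c2.pkl","rb")); S=6
def blob(c,p,th,w=45):
    u,v=np.round(p).astype(int); x0,y0=max(u-w,0),max(v-w,0)
    g=cv2.cvtColor(c["img"][y0:v+w,x0:u+w],cv2.COLOR_BGR2GRAY)
    g=cv2.GaussianBlur(cv2.resize(g,None,fx=S,fy=S,interpolation=cv2.INTER_CUBIC),(0,0),3)
    n,l=cv2.connectedComponents((g<th).astype(np.uint8))
    return (l==l[(v-y0)*S,(u-x0)*S]).astype(np.uint8),np.array([x0,y0])
back=lambda q,o:(np.asarray(q,float)+.5)/S-.5+o
Q=[]
for i in(0,1,2):
    m,o=blob(d[i],proj(d[i],[.5205,.0845,.098]),65)
    k=max(cv2.findContours(m,cv2.RETR_EXTERNAL,cv2.CHAIN_APPROX_NONE)[0],key=cv2.contourArea)[:,0].astype(np.float32)
    r=cv2.approxPolyDP(k[:,None],.05*cv2.arcLength(k[:,None],True),True)[:,0]
    assert len(r)==4,len(r)
    L=[]
    for a in range(4):
        A,B=r[a],r[(a+1)%4];t=(k-A)@(B-A)/((B-A)@(B-A));n=np.array([-(B-A)[1],(B-A)[0]])/np.linalg.norm(B-A)
        s=k[(t>.15)&(t<.85)&(abs((k-A)@n)<6)]
        vx,vy,x,y=cv2.fitLine(s,cv2.DIST_HUBER,0,.01,.01).ravel();L.append(np.cross([x,y,1],[x+vx,y+vy,1]))
    C=[np.cross(L[a-1],L[a]) for a in range(4)];C=np.array([x[:2]/x[2] for x in C]);C=back(C,o)
    s=C.sum(1);D=C[:,0]-C[:,1];Q.append(C[[s.argmin(),D.argmax(),s.argmax(),D.argmin()]])
for sel in((0,1),(0,1,2)):
    q=[];R=[]
    for a in range(4):
        p,r=tri(*[(d[i],Q[i][a]) for i in sel]);q.append(p);R.append(max(r)*1e3)
    q=np.array(q);m=q.mean(0);n=np.linalg.svd(q-m)[2][2];n*=np.sign(n[2]);x=q[0]+q[1]-q[2]-q[3];y=q[0]+q[3]-q[1]-q[2]
    print("pad",m.round(4),"n",n.round(3),"tilt",np.arccos(n[2]).round(3),"slope x",np.arctan2(x[2],np.hypot(*x[:2])).round(3),"yaw",np.arctan2(x[1],x[0]).round(3),np.arctan2(-y[0],y[1]).round(3),"nyaw",np.arctan2(-n[1],-n[0]).round(3),"sides",np.round([np.linalg.norm(q[i]-q[i-1]) for i in range(4)],4),"res",np.round(R,2))
e=np.array([np.cos(.18),np.sin(.18)]);f=np.array([-e[1],e[0]])
for i in(1,2,3):
    c=d[i]
    for nm,P,zt,zb in(("pointer",[.505,.268,.044],.044,.022),("grip",[.46,.225,.076],.076,.036)):
        # seed: darkest nearby
        g=cv2.GaussianBlur(cv2.cvtColor(c["img"],cv2.COLOR_BGR2GRAY),(5,5),0);u,v=np.round(proj(c,P)).astype(int)
        w=g[v-12:v+13,u-12:u+13];b,a=np.unravel_index(w.argmin(),w.shape)
        m,o=blob(c,(u-12+a,v-12+b),60,30)
        cols=np.where(m.sum(0)>0)[0];lo,hi=np.percentile(cols,[30,70]) if nm=="pointer" else np.percentile(cols,[10,30])
        cc=[x for x in cols if lo<=x<=hi];top=np.median([np.where(m[:,x])[0][0] for x in cc]);bot=np.median([np.where(m[:,x])[0][-1] for x in cc]);xm=np.median(cc)
        pt=onz(c,back([xm,top],o),zt);pbt=onz(c,back([xm,bot],o),zt);pb=onz(c,back([xm,bot],o),zb)
        ctr=onz(c,back([cols.mean(),(top+bot)/2],o),zt)
        print(i,nm,"far",(pt[:2]@e).round(4),"near(top z)",(pbt[:2]@e).round(4),"near(bot z)",(pb[:2]@e).round(4),"ctr xy",ctr.round(4),"lat",(ctr[:2]@f).round(4),"cam u",(c["cam_to_world"][:2,3]@e).round(4))
E
python3 m2.py
```

```text
pad [0.5201 0.0845 0.099 ] n [-0.387 -0.078  0.919] tilt 0.406 slope x 0.406 yaw 0.185 0.182 nyaw 0.199 sides [0.0355 0.0396 0.0359 0.0395] res [0.01 0.15 0.02 0.09]
pad [0.5201 0.0845 0.099 ] n [-0.388 -0.072  0.919] tilt 0.406 slope x 0.406 yaw 0.184 0.181 nyaw 0.184 sides [0.0356 0.0397 0.0359 0.0395] res [0.05 0.22 0.14 0.12]
1 pointer far 0.5431 near(top z) 0.5313 near(bot z) 0.5316 ctr xy [0.4986 0.2609 0.044 ] lat 0.1674 cam u 0.5283
1 grip far 0.5046 near(top z) 0.4848 near(bot z) 0.4783 ctr xy [0.4625 0.2225 0.076 ] lat 0.1361 cam u 0.5283
2 pointer far 0.543 near(top z) 0.5309 near(bot z) 0.5312 ctr xy [0.4981 0.2618 0.044 ] lat 0.1684 cam u 0.5264
2 grip far 0.5057 near(top z) 0.4851 near(bot z) 0.4781 ctr xy [0.4626 0.2259 0.076 ] lat 0.1394 cam u 0.5264
3 pointer far 0.5431 near(top z) 0.5311 near(bot z) 0.5314 ctr xy [0.4977 0.2653 0.044 ] lat 0.1719 cam u 0.527
3 grip far 0.5066 near(top z) 0.485 near(bot z) 0.4779 ctr xy [0.4624 0.229  0.076 ] lat 0.1425 cam u 0.527
```

Pad: centre (0.5201,0.0845,0.0990), slope 0.406, yaw 0.183, all views agreeing. Along the track, the pointer's centre is at u=0.5371 (measured length 11.9 mm against 12 given) and the grip is at about 0.495. I'll grasp the grip along the track so it centres itself, slide it, release, and look again.

```bash
cat > sl.py <<'E'
from h import *
import pickle
Y=.183
e=np.array([np.cos(.18),np.sin(.18)]);f=np.array([-e[1],e[0]])
P=lambda u,l,z:[*(u*e+l*f),z]
E
python3 - <<'E'
from sl import *
for s in(-1,1):
    r=[np.pi,0,Y+s*np.pi/2]; print(s,[None if (q:=ik(P(.495,.137,z),r)) is None else q.round(2) for z in(.15,.05)])
s=min((-1,1),key=lambda s:(lambda q:9 if q is None else abs(q[5]-observe()["joint_pos"][5]))(ik(P(.495,.137,.15),[np.pi,0,Y+s*np.pi/2])))
print("s",s);r=[np.pi,0,Y+s*np.pi/2]
goto(P(.495,.137,.15),r); grip(.06); movel(P(.495,.137,.048),vel=.12)
o=observe();print("pre",o["t"],o["tool_pos"][:2]@e,o["contact_force"].round(1))
grip(.0)
o=observe();print("grip",o["t"],o["finger_gap"],o["tool_pos"],o["tool_pos"][:2]@e,o["contact_force"].round(2),o["ft_torque"].round(2))
movel(P(.5371,.137,.048),vel=.05)
o=observe();print("slid",o["t"],o["tool_pos"],o["tool_pos"][:2]@e,o["contact_force"].round(2))
E
```

```text
-1 [array([ 0.31, -0.15,  1.95,  0.  ,  1.34, -3.02]), array([ 0.31, -0.02,  2.01, -0.  ,  1.15, -3.02])]
1 [array([ 0.31, -0.15,  1.95, -0.  ,  1.34,  0.12]), array([ 0.31, -0.02,  2.01, -0.  ,  1.15,  0.12])]
s 1
pre 9.3083 0.49575521144753437 [-0.  -0.4  0.2]
grip 9.75 0.018973871638670224 [0.46302025 0.22356223 0.04883195] 0.4955637988571574 [-0.12 -0.05  4.05] [-0.08  0.16  0.03]
slid 10.7417 [0.50482214 0.23134063 0.04882688] 0.538082892364314 [0.93 1.44 4.8 ]
```

Run:
```python
from sl import *
movel(P(.5361,.137,.048),vel=.03)
o=observe();print("slid",o["t"],o["tool_pos"][:2]@e,o["contact_force"].round(2))
grip(.05); movel(P(.5361,.137,.16),vel=.15)
t=np.array([.520,.245])-.085*e-.01*f
goto([*t,.17],[np.pi,0,.18]); c=capture("wrist"); print(observe()["t"])
pickle.dump(c,open("c3.pkl","wb"))
I=np.clip(c["img"].astype(float)*2,0,255).astype(np.uint8)
u,v=proj(c,[.505,.245,.05]).astype(int);print(u,v)
cv2.imwrite("pics/g.png",cv2.resize(I[max(v-60,0):v+40,max(u-60,0):u+60],None,fx=6,fy=6,interpolation=cv2.INTER_CUBIC))
import numpy as np
def edges(u0,v0,z,cols):
    g=cv2.GaussianBlur(cv2.cvtColor(c["img"],cv2.COLOR_BGR2GRAY),(3,3),0)
    return [(cc,[int(x) for x in g[v0-22:v0+22,cc]]) for cc in cols]
for nm,p in(("pointer",[.4977,.263,.044]),("griptop",[.505,.231,.076])): print(nm,proj(c,p).round(1))
```

```text
slid 10.9917 0.537024430907644 [1.86 1.27 5.65]
13.7583
240 106
pointer [218.8 110.7]
griptop [256.4 111.2]
```

View pics/g.png

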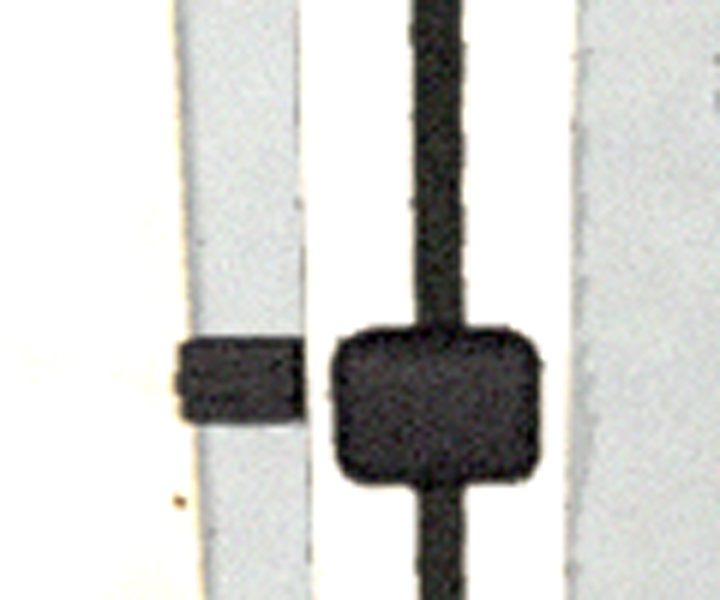

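Run:
```python
from sl import *
c=pickle.load(open("c3.pkl","rb")); x0,y0=240-60,106-60
b=lambda u,v:((u+.5)/6-.5+x0,(v+.5)/6-.5+y0)
print("cam u",c["cam_to_world"][:2,3]@e,c["cam_to_world"][2,3])
for nm,u,top,bot,zs in(("ptr",240,337,424,(.044,.022)),("grip",437,325,487,(.076,.036))):
    for z in zs: print(nm,z,[round(float(onz(c,b(u,v),z)[:2]@e),4) for v in(top,bot)])
```

```text
cam u 0.5519848028348961 0.31127045115447544
ptr 0.044 [0.5442, 0.532]
ptr 0.022 [0.5436, 0.5304]
grip 0.076 [0.5466, 0.5264]
grip 0.036 [0.5457, 0.522]
```

Run:
```python
from sl import *
c=pickle.load(open("c3.pkl","rb")); g=cv2.cvtColor(c["img"],cv2.COLOR_BGR2GRAY).astype(float); x0,y0=180,46
def cross(cols,v):
    p=g[:,cols].mean(1); r=[]
    for s in(-1,1):
        i=v
        hi=np.median(p[v+s*20:v+s*26:s]); lo=p[v-3:v+4].mean(); h=(hi+lo)/2
        while p[i]<h:i+=s
        r.append(i-s*(p[i]-h)/(p[i]-p[i-s]))
    return r
for nm,cols,v,z in(("ptr",slice(214,229),109,.044),("gripL",slice(239,246),114,.076),("gripR",slice(262,267),114,.076)):
    r=cross(cols,v);m=(cols.start+cols.stop-1)/2
    q=[onz(c,(m,k),z)[:2]@e for k in r];print(nm,np.round(r,2),np.round(q,4),round(np.mean(q),4),round(q[0]-q[1],4))
```

```text
ptr [101.56 116.27] [0.5444 0.532 ] 0.5382 0.0124
gripL [ 99.91 126.75] [0.5465 0.5264] 0.5364 0.0201
gripR [ 99.94 126.45] [0.5465 0.5266] 0.5365 0.0198
```

Numerically, the grip (0.5364) is about 1.6 mm short of the pointer (0.538) in the same image. I'll nudge it and recheck.

Run:
```python
from sl import *
r=[np.pi,0,Y+np.pi/2]
goto(P(.5361,.137,.12),r); movel(P(.5361,.137,.048),vel=.15); grip(0)
movel(P(.5375,.137,.048),vel=.02)
o=observe();print("slid",o["t"],o["tool_pos"][:2]@e,o["finger_gap"],o["contact_force"].round(2))
grip(.05); movel(P(.5375,.137,.15),vel=.2)
t=np.array([.520,.245])-.085*e-.01*f
goto([*t,.17],[np.pi,0,.18]); c=capture("wrist"); print(observe()["t"])
pickle.dump(c,open("c4.pkl","wb"))
g=cv2.cvtColor(c["img"],cv2.COLOR_BGR2GRAY).astype(float)
for nm,cols,v,z in(("ptr",slice(214,229),109,.044),("gripL",slice(239,246),113,.076),("gripR",slice(262,267),113,.076)):
    p=g[:,cols].mean(1); q=[]
    for s in(-1,1):
        i=v;h=(np.median(p[v+s*20:v+s*26:s])+p[v-3:v+4].mean())/2
        while p[i]<h:i+=s
        q.append(onz(c,((cols.start+cols.stop-1)/2,i-s*(p[i]-h)/(p[i]-p[i-s])),z)[:2]@e)
    print(nm,np.round(q,4),round(np.mean(q),4))
```

```text
slid 16.4333 0.5387003526034293 0.01872911052646326 [ 0.56 -0.5   5.52]
18.9583
ptr [0.5442 0.5319] 0.538
gripL [0.5479 0.5282] 0.538
gripR [0.5478 0.5282] 0.538
```

Grip and pointer now agree at 0.5380, so the slider is set and released. Next I pick the plate.

Run:
```python
from sl import *
r=[np.pi,0,.374]; p=np.array([.5078,-.2795])
goto([*p,.12],r); o=observe(); err=o["tool_pos"]-[*p,.12]; print("err",err.round(4),o["tool_rot"])
p2=p-err[:2]
movel([*p2,.012],vel=.1); o=observe();print(o["t"],o["tool_pos"],o["contact_force"].round(2))
grip(0); pause(.1); o=observe();print("grip",o["t"],o["tool_pos"],o["tool_rot"].round(4),o["finger_gap"],o["contact_force"].round(2))
movel([*p2,.15],vel=.2); o=observe();print("lift",o["t"],o["tool_pos"],o["finger_gap"],o["contact_force"].round(2))
c=capture("wrist");pickle.dump(c,open("c5.pkl","wb"))
I=np.clip(c["img"].astype(float)*1.8,0,255).astype(np.uint8)
cv2.imwrite("pics/hand.png",cv2.resize(I[150:384,100:412],None,fx=2.5,fy=2.5,interpolation=cv2.INTER_CUBIC))
```

```text
err [0.0003 0.0008 0.0001] [-3.14149831e+00 -2.30156900e-04  3.75092072e-01]
22.0333 [ 0.50813722 -0.28076657  0.01295089] [-0.26  0.23  0.91]
grip 22.5333 [ 0.50797969 -0.28067637  0.01273424] [ 3.1405e+00 -7.0000e-04  3.7400e-01] 0.0154790426163964 [-0.08 -0.47  3.97]
lift 23.375 [ 0.50645733 -0.27957147  0.14803529] 0.01496466206538727 [-0.69  0.13 -1.55]
```

View pics/hand.png

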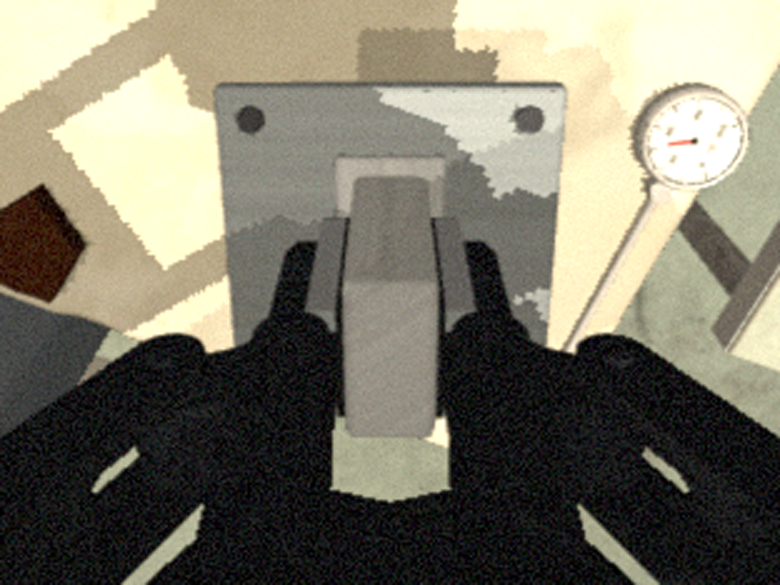

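The plate is held square: its far edge is level at crop row 86, between columns 217 and 565. I'll check the plate's offset in the hand, then go above the pad.

```bash
cat > pl.py <<'E'
from sl import *
TAU=.406; D=.0127
R=Ro.from_euler("xyz",[np.pi,-TAU,Y]).as_matrix(); RP=[np.pi,-TAU,Y]
n=-R[:,2]; ex=R[:,0]; ey=np.cross(n,ex)
C0=np.array([.5201,.0845,.0990])+np.array([*(.0007*e),0])
E
python3 - <<'E'
from pl import *
c=pickle.load(open("c5.pkl","rb")); o=observe(); tp=o["tool_pos"]; M=Ro.from_euler("xyz",o["tool_rot"]).as_matrix()
for u,v,h in((217,86,-.0067),(565,86,-.0067),(250,119,-.0067),(529,119,-.0067)):
    q=onz(c,((u+.5)/2.5-.5+100,(v+.5)/2.5-.5+150),tp[2]+h); print((M.T@(q-tp)).round(4))
print("n",n.round(3),"rot",o["tool_rot"])
T=lambda h:C0+n*(D+h)
print([None if (q:=ik(T(h),RP)) is None else q.round(2) for h in(.08,.03,-.005)])
E
```

```text
[ 0.0358 -0.0361  0.0067]
[0.0358 0.0376 0.0065]
[ 0.0283 -0.0296  0.0067]
[0.0283 0.0304 0.0065]
n [-0.388 -0.072  0.919] rot [-3.13798265e+00  2.27730102e-03  3.73950343e-01]
[array([-0.04, -0.55,  2.23,  0.1 ,  1.07,  1.31]), array([-0.03, -0.43,  2.23,  0.1 ,  0.95,  1.31]), array([-0.03, -0.35,  2.23,  0.11,  0.87,  1.31])]
```

```bash
cat >> pl.py <<'E'
C0=np.array([.5201,.0845,.0990])-.0008*ex+.0007*ey
T=lambda h:C0+n*(D+h)
def rel(o): # tcp error vs h=0 pose in pad axes
    w=o["tool_pos"]-T(0); return np.array([w@ex,w@ey,w@n])
def rerr(o): return (Ro.from_matrix(R.T)*Ro.from_euler("xyz",o["tool_rot"])).as_rotvec()
E
python3 - <<'E'
from pl import *
goto(T(.06),RP); o=observe();print(o["t"],rel(o).round(4),rerr(o).round(4))
movel(T(.02),vel=.08); pause(.15); o=observe();print(o["t"],rel(o).round(4),rerr(o).round(4),"F",(o["contact_force"]@R).round(2),o["ft_torque"].round(3),o["finger_gap"])
c=capture("wrist");pickle.dump(c,open("c6.pkl","wb")); s=capture("side"); pickle.dump(s,open("s6.pkl","wb"))
I=np.clip(c["img"].astype(float)*1.8,0,255).astype(np.uint8)
cv2.imwrite("pics/pre.png",cv2.resize(I[80:384,100:412],None,fx=1.9,fy=1.9,interpolation=cv2.INTER_CUBIC))
E
```

```text
24.775 [ 0.0003 -0.0006  0.06  ] [-0.0006 -0.0001  0.0004]
25.575 [ 0.0007 -0.0002  0.0206] [-0.0003  0.0014 -0.    ] F [ 0.12 -0.74  1.01] [-0.065  0.276  0.029] 0.01515404272897159
```

View pics/pre.png

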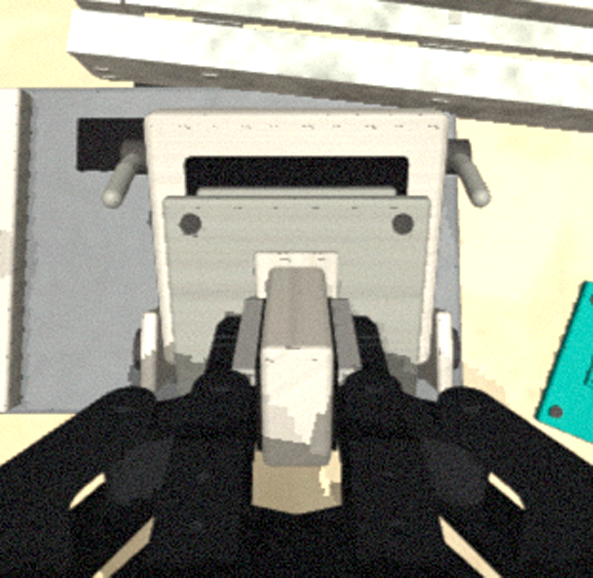

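The plate (columns 164–432) is centred and parallel over the head (146–450) and the recess (186–408). Now I press in small steps, watching the force along the normal.

Run:
```python
from pl import *
F0=None
movel(T(.008),vel=.05); pause(.1)
for h in np.arange(.006,-.0095,-.001):
    movel(T(h),vel=.02); pause(.08); o=observe(); f=o["contact_force"]@R
    if F0 is None: F0=f
    print(round(h,4),round(o["t"],2),rel(o).round(4),rerr(o).round(4),"dF",(f-F0).round(2),"M",(o["ft_torque"]@R).round(3))
    if (F0-f)[2]>5.5 or o["t"]>40: break
```

```text
0.006 26.5 [0.    0.    0.006] [ 0.  0. -0.] dF [0. 0. 0.] M [ 0.051 -0.257  0.015]
0.005 26.83 [-0.     0.     0.005] [ 0. -0. -0.] dF [-0.3  -1.57  0.8 ] M [-0.015 -0.282  0.009]
0.004 27.17 [-0.     0.     0.004] [ 0.     -0.0001  0.    ] dF [-0.66 -1.12  0.85] M [ 0.037 -0.266 -0.019]
0.003 27.5 [-0.    -0.     0.003] [-0.     -0.0001 -0.    ] dF [ 0.33 -0.86  0.25] M [-0.007 -0.259 -0.021]
0.002 27.83 [-0.     0.     0.002] [ 0.     -0.0001  0.    ] dF [-0.76 -0.86 -0.02] M [-0.01  -0.292 -0.046]
0.001 28.17 [-0.     0.     0.001] [ 0.     -0.0001  0.    ] dF [ 0.11 -0.9   0.46] M [-0.005 -0.231 -0.029]
0.0 28.5 [ 0.0002 -0.      0.0002] [-0.0001  0.0004 -0.    ] dF [ 0.05 -0.38 -0.21] M [ 0.048 -0.258  0.022]
-0.001 28.83 [ 0.0003 -0.     -0.0009] [-0.      0.0005  0.    ] dF [-0.09 -1.1  -2.09] M [ 0.051 -0.161 -0.039]
-0.002 29.17 [ 0.0003 -0.0001 -0.0019] [-0.0001  0.0004 -0.    ] dF [-0.05  0.1  -2.74] M [ 0.007 -0.19  -0.026]
-0.003 29.5 [ 0.0003 -0.0001 -0.0028] [-0.0001  0.0005 -0.0001] dF [-0.75 -0.13 -4.26] M [-0.022 -0.124  0.006]
-0.004 29.83 [ 0.0003 -0.     -0.0039] [-0.0001  0.0005  0.    ] dF [ 1.03 -1.51 -4.39] M [ 0.047 -0.103 -0.016]
-0.005 30.17 [ 0.0003 -0.     -0.0048] [-0.0001  0.0005 -0.    ] dF [ 0.4  -0.9  -5.77] M [ 0.008 -0.125 -0.06 ]
```

The pad gives (about 6 N, roughly 4 mm). The moment about the tool's y axis shifted by +0.13 N m, which suggests the upper edge carries more of the load, so the slope may be slightly too small. I'll vary the tilt in small steps and average the readings.

Run:
```python
from pl import *
def avg(k=6):
    A=[]
    for _ in range(k):
        pause(.04);o=observe();A.append(np.r_[o["contact_force"]@R,o["ft_torque"]@R])
    return np.mean(A,0),o
def pose(dt,h):
    r=[np.pi,-(TAU+dt),Y];M=Ro.from_euler("xyz",r).as_matrix();nn=-M[:,2]
    return C0+n*h+nn*D,r
for dt in(0,.01,.02,.03):
    p,r=pose(dt,-.0048); movel(p,r,vel=.02); a,o=avg()
    print(dt,round(o["t"],2),"F",a[:3].round(2),"M",a[3:].round(3),rel(o).round(4),rerr(o).round(4),o["finger_gap"])
```

```text
0 30.67 F [ 0.75 -0.32 -4.84] M [ 0.031  0.009 -0.011] [ 0.0002 -0.     -0.0047] [-0.0001  0.0005  0.    ] 0.015423951723727649
0.01 31.17 F [ 1.25  0.01 -4.95] M [ 0.043 -0.106  0.002] [-0.      0.     -0.0047] [-0.      0.0106 -0.0001] 0.015277222667132816
0.02 31.67 F [ 1.04  0.06 -5.53] M [ 0.037 -0.146 -0.01 ] [-0.0002  0.     -0.0047] [ 0.      0.0207 -0.0001] 0.015061282204006259
0.03 32.17 F [ 0.79 -0.23 -5.73] M [ 0.038 -0.211 -0.01 ] [-0.0005  0.     -0.0048] [ 0.      0.0304 -0.    ] 0.015216622415098259
```

Run:
```python
from pl import *
def avg(k=8):
    A=[]
    for _ in range(k):
        pause(.04);o=observe();A.append(np.r_[o["contact_force"]@R,o["ft_torque"]@R])
    return np.mean(A,0),o
def pose(dt,h):
    r=[np.pi,-(TAU+dt),Y];M=Ro.from_euler("xyz",r).as_matrix();nn=-M[:,2]
    return C0+n*h+nn*D,r
for dt in(.02,.006):
    p,r=pose(dt,.004); movel(p,r,vel=.04); a,o=avg(); print(dt,"free",a.round(3))
    for h in(-.0008,-.0048):
        p,r=pose(dt,h); movel(p,r,vel=.02); b,o=avg()
        print(dt,h,round(o["t"],2),"dF",(b-a)[:3].round(2),"dM",(b-a)[3:].round(3),rel(o).round(4),rerr(o).round(4))
```

```text
0.02 free [-0.401 -0.438  0.942  0.006 -0.273 -0.009]
0.02 -0.0008 33.59 dF [ 0.89  0.54 -2.14] dM [ 0.013  0.104 -0.004] [ 0.0001 -0.0001 -0.0006] [-0.0001  0.0208  0.    ]
0.02 -0.0048 34.27 dF [ 0.67  0.37 -6.36] dM [0.02  0.022 0.018] [ 0.0002 -0.0001 -0.0045] [-0.0001  0.0208 -0.    ]
0.006 free [-0.351  0.02   0.731  0.007 -0.286 -0.003]
0.006 -0.0008 35.7 dF [ 0.73  0.26 -1.64] dM [-0.025  0.086  0.008] [ 0.0003 -0.     -0.0006] [-0.0001  0.0067 -0.0001]
0.006 -0.0048 36.38 dF [ 0.37  0.17 -5.79] dM [-0.031 -0.028  0.009] [ 0.0003 -0.0001 -0.0046] [-0.0001  0.0067 -0.    ]
```

A fresh press at slope 0.412 gives about 5.8 N along the normal with nearly no moment (-0.03 N m), so it is flush with about 4 mm of travel. I'll take one last look and then hand in.

Run:
```python
from pl import *
c=capture("wrist");s=capture("side");o=observe();print(o["t"],(o["contact_force"]@R).round(2),o["finger_gap"],rel(o).round(4))
f=lambda i:np.clip(i.astype(float)*1.6,0,255).astype(np.uint8)
A=cv2.resize(f(c["img"])[80:320,50:412],(720,477)[:2],interpolation=cv2.INTER_CUBIC)
A=cv2.resize(A,(450,298)); B=cv2.resize(f(s["img"])[150:230,200:320],(450,300),interpolation=cv2.INTER_CUBIC)
cv2.imwrite("pics/end.png",np.vstack([A,B]))
```

```text
36.4833 [ 1.11  0.96 -6.2 ] 0.015580065843605438 [ 0.0003 -0.     -0.0046]
```

View pics/end.png

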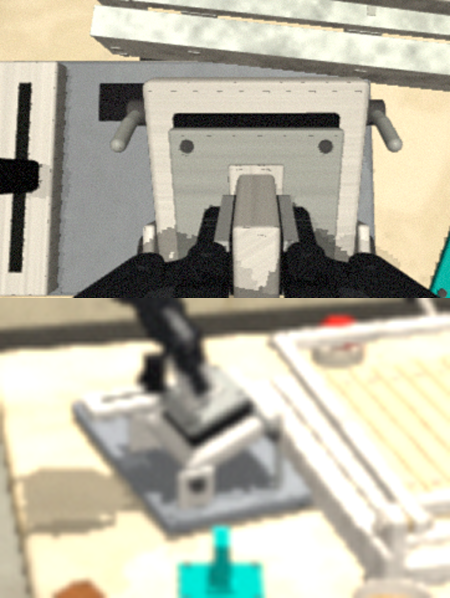

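The plate (columns 170–343) sits square and centred on the head (143–371) and recess (173–340). The slider still stands where it was set, on its track at (20,175).

```bash
python3 -c "
from rig import *
print(finish_job())"
```

```text
the job is handed in; nothing more can be done
None
```

The job is handed in at about 36.5 s, with the arm still holding the plate pressed on the pad. No verdict was reported.

- **Slider:** I gripped it along the track, slid it to the pointer and let go. The first check showed it about 1.6 mm short, so I moved it again. The second check put grip and pointer at the same place along the track, both 0.5380 m.
- **Plate:** I picked up the steel plate by its tab, not the turquoise one, tilted it to 0.412 rad (yaw 0.183) and pressed it on the pad. The push is about 6 N, which is roughly 4 mm of pad travel out of 12.
- **Centring:** in the last picture the plate, head and recess centres agree within about a pixel, and their edges are parallel.
- **Flushness:** the slope from the images was 0.404–0.406 rad from the pad's inner square; a rougher fit to its outline gave 0.353, which I did not use. On the first press the moment about the tool's y axis was unclear and drifted, and I suspected the upper edge was carrying more of the load. After small tilt trials and two fresh presses the moment was small at both 0.412 and 0.426 rad. The slope is therefore only known to about 0.01 rad.
- **Other things:** I meant to leave the head and the other objects untouched. The last picture shows nothing out of place, but it does not show all of the bystanders, and I did not measure the head's tilt again after pressing.

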